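# Clamp the ice screw and start the sharpener

## Task

Sharpen the ice screw that lies in the green sharpener: push the raised black clamp flap down flat onto it, then switch the power on by pressing down the raised, white-striped end of the blue rocker, then hold the green button fully down for about a second and let it go. Only press with the fingertips, in that order; leave the red button and all the loose things on the bench alone.

Things in the scene. Friction and masses are not known exactly. Their poses are not given: they have to be found in the camera images.
- sharpener: Green plastic motor-driven ice screw sharpener, fixed on a dark steel plate 110 x 190 x 10 mm, 88 mm tall without its flap, with a steel ice screw lying in it along its y axis. Origin at the centre of the plate's underside, z up; -x is its front. The flap's hinge line runs along its y axis at x = +37 mm, 84 mm above the bench, between two green ears 88 mm high.
- flap (a joint): Angle of the black clamp flap (66 mm long from the hinge, 40 mm wide, 6 mm thick, yellow pad on top near the free end), in rad: 0 = raised 0.8 rad (46 degrees) above level, 0.8 = level over the screw, its stop. Starts between 0 and 0.2. A stiff hinge: it stays where it is left and takes about 2 N at the pad to move.
- flap_pad (a point): Middle of the yellow pad's top, 48 mm from the hinge line; moves with the flap. With the flap down it is 89 mm above the bench, straight in front (-x of the sharpener) of the hinge; fingertips pushed straight down from where it starts close the flap.
- rocker_box: Grey box 76 x 76 x 45 mm, fixed to the bench by its magnetic foot; origin at the centre of its underside, z up. The three boxes trade places from start to start. It carries the blue rocker, whose length lies along the box's x axis.
- rocker (a joint): Angle of the blue rocker (64 x 34 mm, two flat faces of 32 mm meeting in a shallow valley over the pivot) in rad: 0 = off, the striped face raised; 0.34 = on, the striped face level and the other one raised. Starts between 0 and 0.05. It stays where it is left and takes about 3 N at the stripe to move.
- rocker_on (a point): Middle of the white stripe on the striped face, 20 mm from the pivot towards the box's -x; moves with the rocker. About 64 mm above the bench when off, 57 mm when on.
- green_box: Grey box 76 x 76 x 45 mm, fixed to the bench by its magnetic foot; origin at the centre of its underside, z up. The three boxes trade places from start to start. It carries the green button.
- green_button (a joint): Travel of the green button in m: 0 = out, 0.006 = fully down. A spring pushes it back; fully down takes 5 N.
- green_button_top (a point): Centre of the top of the round green button (32 mm diameter), 67 mm above the bench when out, 61 mm when fully down; moves with it. Its black housing is 48 mm wide and 57 mm above the bench. Press straight down.
- red_box: Grey box 76 x 76 x 45 mm, fixed to the bench by its magnetic foot; origin at the centre of its underside, z up. The three boxes trade places from start to start. It carries the red stop button.
- red_button (a joint): Travel of the red button in m: 0 = out, 0.006 = fully down. Not to be pressed.
- red_button_top (a point): Centre of the top of the round red button (32 mm diameter), 67 mm above the bench.
- ice_screw: Loose steel ice screw lying on the bench along its y axis, 205 mm long, 17 mm thick. Bystander; origin under its middle.
- mug: White ceramic mug, 80 mm wide, 92 mm tall, handle towards its +y. Bystander; origin at the centre of its base.
- nut_tool: Flat nut tool lying along its y axis, orange handle and steel blade, 210 mm long, 8 mm thick. Bystander; origin on its underside near the middle.
- tin: Round aluminium tin with a twist cap, 71 mm across, 40 mm tall. Bystander; origin at the centre of its base.
- carabiner: Silver carabiner lying flat, 110 mm long along its y axis, 58 mm wide, 12 mm thick. Bystander; origin under its middle.
- brush: Brush lying along its x axis, 180 mm long, under 30 mm high. Bystander; origin on its underside near the middle.

How it is judged:
On the way, in this order (a step that is already met when the one before it is completed fails the run):
1. the clamp flap is pushed down flat (value of joint flap above 0.72 rad), for 0.1 s.
2. the rocker is switched on (value of joint rocker above 0.27 rad), for 0.1 s.
3. the green button is held fully down by the fingers (value of joint green_button above 0.0045 m and contact force between the fingers and green_box above 1 N), for 0.6 s.
At the end, for the whole second after the job is handed in: The flap is down (joint above 0.72 of 0.8 rad), the rocker on (above 0.27 of 0.34 rad), the green button was held down at least 0.6 s (beyond 4.5 of 6 mm) and is out again (under 1.5 mm), the red button is out, and the loose things lie still, within 20 mm of where they were (value of joint flap above 0.72 rad and value of joint rocker above 0.27 rad and value of joint each of green_button, red_button below 0.0015 m and linear speed of each of ice_screw, mug, nut_tool, tin, carabiner, brush below 0.02 m/s); the robot touches nothing.
It fails at once if the rocker is switched on before the flap is down (value of joint rocker above 0.2 rad and value of joint flap below 0.7 rad).
It fails at once if the green button is pressed before the flap is down and the power on (value of joint green_button above 0.003 m and (value of joint flap below 0.7 rad or value of joint rocker below 0.25 rad)).
It fails at once if the red button is pressed (value of joint red_button above 0.002 m).
It fails at once if a loose thing is lifted, carried or pushed away (distance of any of ice_screw, mug, nut_tool, tin, carabiner, brush from where it was at the start of the episode above 0.02 m).
It also fails if it takes over 58 s, if anything falls off the work surface, if the arm or the gripper's body presses on something with over 40 N, if the wrist force passes 120 N, or if a joint passes its speed limit or range.

## Robot

A 6-joint arm with a two-finger parallel gripper is mounted at the origin on the work surface. World frame = base frame: x ahead of the robot, y to its left, z up, the work surface at z = 0. Lengths are in m, angles in rad, forces in N, time in s.
With the tool pointing down it reaches from about 0.3 to 0.85 m from the base axis. Payload 5.4 kg.
Tool frame: the origin (TCP) lies on the centre line of the jaws, within the pads' length; the fingertips stand 11 mm ahead of it and the grasp point (between the pads) lies 8 mm behind it (manip.tip_extent is the distance from the TCP to the fingertips, in m); z points along the fingers, y is the line along which they close (so a half turn about z gives the same grasp; the last joint's range is limited). The gripper opens to 85 mm and grips with 20 to 120 N. Pads are 22 mm wide; open, the fingers measure 114 mm over their backs; the gripper's body (76 mm by 85 mm) begins 54 mm behind the grasp point. The pads swing forward as they close: fully open they stand 13 mm farther back than shut.
Start: joints at [-1.414, 0.158, 1.597, -0, 1.386, -0.21], TCP at [0.206, -0.537, 0.215] pointing down, gripper open.
Joint ranges: [-2.91, 2.91], [-0.94, 2.29], [0.18, 2.7], [-1.29, 4.43], [0.17, 2.64], [-3, 3]. Speed limits (rad/s): [2.57, 2.57, 3.14, 3.14, 3.14, 3.14].

## Interface

Orientations are given as [roll, pitch, yaw] about the fixed x, y, z axes, in that order (R = Rz(yaw) Ry(pitch) Rx(roll)).
In Python, from workcell import manip gives the robot as it stands. The module is installed in compiled form; this text tells all that it offers.
- The arm moves only by the shell command python3 -m handwheel 'ROWS'. ROWS is JSON, a list of rows, each a list of 3 entries, a list of its own where there are three numbers: the shift along the tool's x, y, z in mm, then the turn, a rotation vector about the tool's x, y, z in rad, then the opening, from 0 (shut) to 1 (fully open). In form: [[[x, y, z], [wx, wy, wz], grip], ...]. A call has 1 to 12 rows; each row is the pose to reach, as a shift and turn from the pose commanded when the call began, along the tool's axes at that moment; what a row does not reach only later rows make up. A row lasts 1/8 s, in which the tool goes at most 62.5 mm and 10.7 degrees, less where a joint would pass 70% of its speed; a pose out of reach is approached as far as the arm can. A call with a gripper value outside its range is refused whole. The fingers move at their own pace and stop on an object; the grip force is fixed at half the most. Time passes only in rows, so rows that repeat a pose let the fingers close. It gives the time, the measured TCP pose, the force, the opening and the grip force at its end, in the units of the state.
- manip.sense(): the state, without advancing time (a new reading comes with each control period).
- manip.snapshot(name): name is "side" or "top"; returns (picture, depth): 400x640x3 uint8, blue, green, red; 400x640 float32, m along the optical axis (not along the pixel's ray), 0 where there is no reading.
- manip.camera_info(name): a dict with "camera_matrix" (3x3 intrinsics, pixels), "extrinsics" (4x4, takes a point from camera to world coordinates). Camera axes: x right, y down, z forward; pixel columns grow to the right and rows downward; lengths in m; the calibration is good to about 2 mm. A picture is of the moment at which its call begins. camera_info takes no time and is no camera call.
- manip.job_done(): hands the job in; it is judged then, once.
The state is a dict: "time_s": time; "joint_positions": joint angles; "joint_velocities": joint speeds; "tau": joint torques, N m; "eef_pos": TCP position; "orientation": TCP orientation; "force": force on the tool from outside, world axes, zero at the start; "torque": the same for the moment, N m; "grip_width": opening from 0.0 (shut) to 1.0 (fully open); "grip_force": force on a finger pad.
Only numpy, scipy, OpenCV 4.12 (cv2) and the standard library are available. Lean on these libraries where they do the work, as an engineer would, in place of code of your own. Each camera call takes 0.05 s, during which the arm holds its last target. There are 200 camera calls.

## Working session

There is one attempt and no reset: what is moved stays moved. The work goes in short steps, Python scripts to look and compute and a shell command to move; the robot and the scene stay as the last step left them, time stands still between calls to the robot, and variables do not carry over. Pictures are saved under pics/ and viewed, at most 10 in all, crops included, and the job is handed in when it is done.

```bash
mkdir -p pics; cat > h.py <<'E'
import numpy as np, cv2
from workcell import manip
def pts(name, depth):
    c=manip.camera_info(name);K=np.array(c["camera_matrix"]);T=np.array(c["extrinsics"])
    v,u=np.mgrid[:depth.shape[0],:depth.shape[1]]
    P=np.stack([(u-K[0,2])/K[0,0]*depth,(v-K[1,2])/K[1,1]*depth,depth],-1)
    return P@T[:3,:3].T+T[:3,3]
E
python3 - <<'E'
from h import *
for n in("top","side"):
    b,d=manip.snapshot(n);cv2.imwrite(f"pics/{n}0.png",b);np.save(f"{n}0.npy",d);c=manip.camera_info(n);print(n,np.round(c["camera_matrix"],1).tolist(),np.round(c["extrinsics"],3).tolist(),(d>0).mean())
s=manip.sense();print(s["time_s"],s["eef_pos"],s["orientation"],s["force"],manip.tip_extent)
E
```

```text
top [[410.4, 0.0, 323.5], [0.0, 410.4, 192.5], [0.0, 0.0, 1.0]] [[0.001, -0.994, 0.111, 0.43], [-1.0, 0.0, 0.01, -0.017], [-0.01, -0.111, -0.994, 1.287], [0.0, 0.0, 0.0, 1.0]] 0.9958359375
side [[472.8, 0.0, 314.6], [0.0, 472.8, 204.7], [0.0, 0.0, 1.0]] [[-0.706, -0.524, 0.476, -0.111], [-0.708, 0.513, -0.485, 0.679], [0.01, -0.68, -0.733, 1.142], [0.0, 0.0, 0.0, 1.0]] 0.99605859375
0.1 [ 0.20609441 -0.53617273  0.21399839] [-3.13990031e+00 -3.69955573e-04  3.66791268e-01] [0.55241826 0.3128659  0.09183546] 0.011
```

View pics/top0.png

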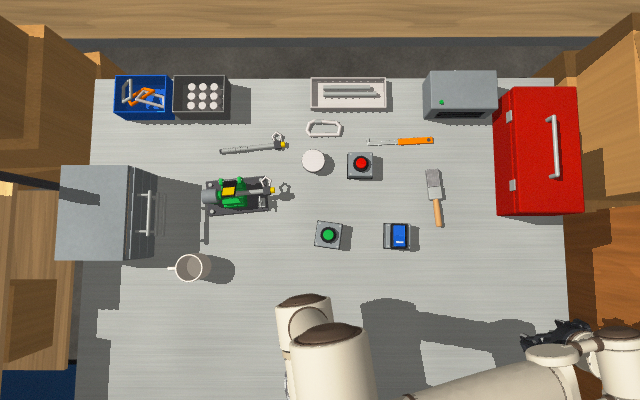

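View pics/side0.png

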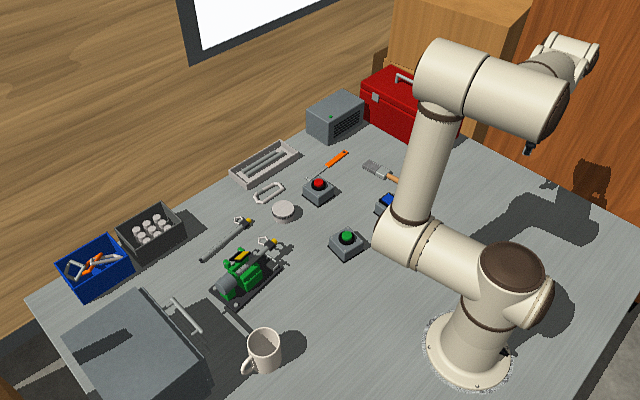

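The top view shows the sharpener near (237,193) with its yellow pad near (229,190). The green button is at (328,235), the blue rocker at (398,235) and the red button at (362,163). The side view shows the sharpener at (245,275), and the arm partly hides the rocker at (386,205).

```bash
python3 - <<'E'
from h import *
b=cv2.imread("pics/top0.png");d=np.load("top0.npy");P=pts("top",d);h=cv2.cvtColor(b,cv2.COLOR_BGR2HSV)
R={"pad":((205,175,240,210),(20,120,90),(35,255,255)),"greenbtn":((310,215,346,255),(45,120,60),(80,255,255)),"sharpgreen":((200,170,280,215),(45,120,40),(80,255,255)),"rocker":((380,215,415,255),(95,120,60),(125,255,255)),"stripe":((385,220,410,250),(0,0,170),(180,110,255)),"red":((345,145,380,180),(0,150,80),(8,255,255))}
for k,((u0,v0,u1,v1),lo,hi) in R.items():
    m=cv2.inRange(h,lo,hi);w=np.zeros_like(m);w[v0:v1,u0:u1]=m[v0:v1,u0:u1]
    v,u=np.nonzero(w);p=P[w>0]
    print(k,len(u),"uv",u.mean().round(1),v.mean().round(1),"med",np.median(p,0).round(4),"box",cv2.minAreaRect(np.c_[u,v].astype(np.float32)),"xy rect",[np.round(x,4) for x in cv2.minAreaRect(p[:,:2].astype(np.float32))],"z",p[:,2].min().round(3),p[:,2].max().round(3))
# boxes: points with z 0.03..0.05 around
for k,(u0,v0,u1,v1) in {"gbox":(308,212,350,256),"rbox":(378,212,418,256)}.items():
    p=P[v0:v1,u0:u1].reshape(-1,3);q=p[p[:,2]>.035];print(k,[np.round(x,4) for x in cv2.minAreaRect(q[:,:2].astype(np.float32))])
np.set_printoptions(linewidth=200)
c=np.vstack([cv2.resize(b[165:220,195:300],None,fx=6,fy=6,interpolation=cv2.INTER_CUBIC),cv2.resize(b[210:255,305:410],None,fx=6,fy=6,interpolation=cv2.INTER_CUBIC)])[:600]
cv2.imwrite("pics/crop1.png",c)
E
```

```text
pad 98 uv 227.9 190.8 med [0.566  0.2699 0.1178] box ((228.0, 191.0), (8.0, 12.0), 90.0) xy rect [array([0.566 , 0.2712]), array([0.0353, 0.026 ]), np.float64(87.7518)] z 0.101 0.127
greenbtn 93 uv 327.9 234.2 med [ 0.4434 -0.0179  0.0658] box ((328.0, 234.0), (10.0, 10.0), 90.0) xy rect [array([ 0.4435, -0.0179]), array([0.0294, 0.0294]), np.float64(45.3078)] z 0.052 1.287
sharpgreen 451 uv 233.5 195.6 med [0.5503 0.2599 0.0657] box ((230.87130737304688, 192.71287536621094), (30.05012321472168, 29.851116180419922), 84.2894058227539) xy rect [array([0.5292, 0.1409]), array([0.3584, 0.0985]), np.float64(73.2831)] z 0.003 1.287
rocker 249 uv 398.6 235.2 med [ 0.4407 -0.2271  0.0581] box ((399.0, 235.5), (21.0, 12.0), 90.0) xy rect [array([ 0.4393, -0.132 ]), array([0.0623, 0.2308]), np.float64(0.0529)] z 0.042 1.287
stripe 118 uv 395.5 228.0 med [ 0.4817 -0.2246  0.0006] box ((397.0, 234.5), (29.0, 24.0), 90.0) xy rect [array([ 0.443 , -0.2315]), array([0.0788, 0.0908]), np.float64(89.3789)] z -0.007 0.069
red 87 uv 360.7 162.5 med [ 0.6577 -0.1173  0.0659] box ((361.0, 162.5), (9.0, 10.0), 90.0) xy rect [array([ 0.5541, -0.0641]), array([0.0298, 0.2636]), np.float64(63.226)] z 0.053 1.287
gbox [array([ 0.4426, -0.0179]), array([0.0758, 0.0758]), np.float64(81.7377)]
rbox [array([ 0.4398, -0.1412]), array([0.2491, 0.0751]), np.float64(89.6632)]
```

View pics/crop1.png

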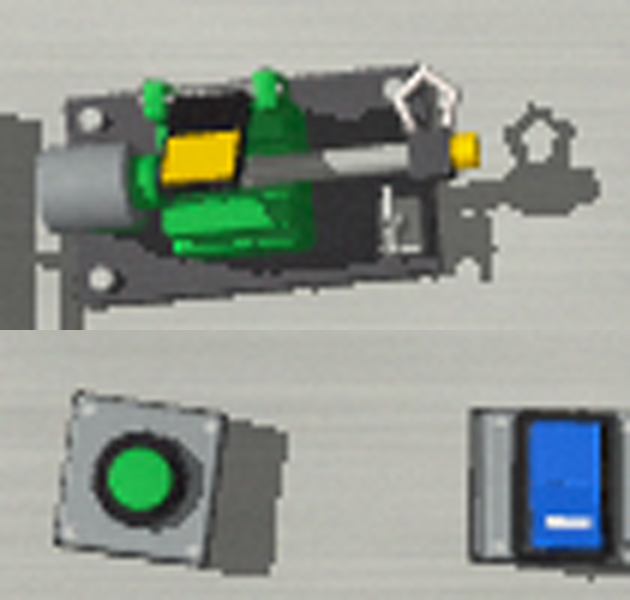

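The crop shows the yellow pad at about (228,191) in the full image, with the hinge ears on the far (+x) side. The white stripe is at about (399.7,242), which is the robot-side end of the rocker. Next I'll work out exact points and shifts.

```bash
cat >> h.py <<'E'
from scipy.spatial.transform import Rotation as Ro
def ray(name,u,v,z):
    c=manip.camera_info(name);K=np.array(c["camera_matrix"]);T=np.array(c["extrinsics"])
    r=T[:3,:3]@np.linalg.solve(K,[u,v,1]);return T[:3,3]+r*(z-T[2,3])/r[2]
def shift(target):
    s=manip.sense();R=Ro.from_euler("xyz",s["orientation"]).as_matrix()
    return (1000*R.T@(np.array(target)-s["eef_pos"])).round(1)
E
python3 - <<'E'
from h import *
b=cv2.imread("pics/top0.png");d=np.load("top0.npy");P=pts("top",d)
m=b.min(2)*0;m[222:249,391:408]=cv2.inRange(b[222:249,391:408],(200,150,120),(255,255,255))
v,u=np.nonzero(m);print("stripe px",np.c_[u,v].tolist()[:20]);
print("stripe",ray("top",u.mean(),v.mean(),.064))
print("rocker z profile",P[222:250:3,399].round(4).tolist())
pad=ray("top",228.0,190.9,.118);print("pad",pad,"green",ray("top",328,234.2,.067))
L=ray("top",195+155/6,165+98/6,.088);Rr=ray("top",195+265/6,165+85/6,.088);print("ears",L,Rr)
print("pad front/back profile",P[180:200,228].round(3).tolist())
print("shift to above pad z tip .16:",shift([pad[0],pad[1],.18]))
E
```

```text
stripe px [[396, 241], [397, 241], [398, 241], [399, 241], [400, 241], [401, 241], [402, 241], [396, 242], [397, 242], [398, 242], [399, 242], [400, 242], [401, 242], [402, 242], [403, 242]]
stripe [ 0.42147861 -0.2283882   0.064     ]
rocker z profile [[0.4816, -0.2397, 0.0009], [0.4704, -0.2297, 0.0576], [0.4616, -0.2305, 0.0515], [0.4526, -0.2291, 0.0587], [0.4437, -0.2297, 0.0541], [0.4348, -0.2283, 0.0617], [0.426, -0.2283, 0.0604], [0.4171, -0.2281, 0.0609], [0.4083, -0.2281, 0.0596], [0.3979, -0.2388, -0.0034]]
pad [0.565893   0.26963696 0.118     ] green [ 0.44281658 -0.01785069  0.067     ]
ears [0.59784637 0.29898688 0.088     ] [0.60429234 0.2448191  0.088     ]
pad front/back profile [[0.602, 0.278, 0.087], [0.6, 0.279, 0.083], [0.595, 0.277, 0.092], [0.592, 0.276, 0.093], [0.588, 0.274, 0.101], [0.585, 0.274, 0.101], [0.582, 0.274, 0.101], [0.578, 0.272, 0.111], [0.575, 0.272, 0.111], [0.571, 0.27, 0.119], [0.568, 0.27, 0.118], [0.566, 0.27, 0.117], [0.563, 0.269, 0.119], [0.559, 0.268, 0.123], [0.556, 0.268, 0.125], [0.553, 0.268, 0.124], [0.55, 0.267, 0.128], [0.555, 0.286, 0.05], [0.552, 0.286, 0.049], [0.547, 0.28, 0.071]]
shift to above pad z tip .16: [ 624.8 -623.1   35.3]
```

```bash
python3 -m handwheel '[[[20,-20,0],[0,0,0.1],0],[[60,-60,0],[0,0,0.2],0],[[104,-104,0],[0,0,0.3],0],[[148,-148,0],[0,0,0.367],0],[[192,-192,0],[0,0,0.367],0],[[236,-236,0],[0,0,0.367],0],[[280,-280,0],[0,0,0.367],0],[[324,-324,0],[0,0,0.367],0],[[368,-368,0],[0,0,0.367],0],[[412,-412,0],[0,0,0.367],0],[[456,-456,0],[0,0,0.367],0],[[500,-500,0],[0,0,0.367],0]]'
python3 -c "
from h import *
print(shift([.562,.269,.16]),manip.sense())"
```

```text
time_s: 1.6
eef_pos: [0.494, 0.1114, 0.2147]
orientation: [3.141, -0.0, 0.0]
force: [1.1, -1.0, 0.2]
grip_width: 0.001
grip_force: 0.0
[  68.1 -157.6   54.6] {'time_s': 1.6, 'joint_positions': array([-1.69689634e-02, -2.09289522e-02,  1.78624367e+00, -2.68198889e-04,
        1.37626338e+00,  1.55370612e+00]), 'joint_velocities': array([ 0.9826502 ,  0.75940234, -0.72904812, -0.00246533, -0.04246065,
        0.97896003]), 'tau': array([ -2.76844382, -36.10824108, -29.42133486,   0.23928749,
         0.29103876,  -1.00293852]), 'eef_pos': array([0.49396596, 0.11144968, 0.21467807]), 'orientation': array([ 3.14132930e+00, -1.00504197e-05,  1.73088146e-04]), 'force': array([ 1.13576464, -0.97910842,  0.18525374]), 'torque': array([ 0.01366664, -0.04632713, -0.02855859]), 'grip_force': 0.0, 'grip_width': 0.0006125368234923865}
```

```bash
python3 -m handwheel '[[[20,-46,10],[0,0,0],0],[[40,-92,20],[0,0,0],0],[[60,-138,30],[0,0,0],0],[[68,-157,45],[0,0,0],0],[[68,-157,55],[0,0,0],0],[[68,-157,55],[0,0,0],0]]'
python3 - <<'E'
from h import *
b,d=manip.snapshot("side");cv2.imwrite("pics/side1.png",cv2.resize(b[180:340,180:340],None,fx=3.5,fy=3.5,interpolation=cv2.INTER_CUBIC));print(shift([.562,.269,.098]))
E
```

```text
time_s: 2.35
eef_pos: [0.5605, 0.2653, 0.1585]
orientation: [3.14, 0.003, -0.001]
force: [-0.2, -0.1, 1.0]
grip_width: -0.002
grip_force: 0.0
[ 0.9 -3.8 61.5]
```

View pics/side1.png

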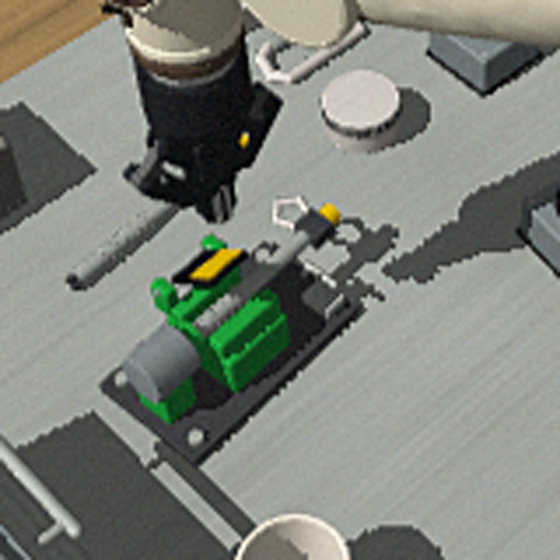

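The fingertips at crop (220,220) hang right above the raised pad at (215,265). Now pushing down.

```bash
python3 -m handwheel '[[[1,-3,15],[0,0,0],0],[[1,-3,25],[0,0,0],0],[[0,-3,32],[0,0,0],0],[[-1,-3,38],[0,0,0],0],[[-2,-3,44],[0,0,0],0],[[-3,-3,50],[0,0,0],0],[[-3,-3,55],[0,0,0],0],[[-3,-3,59],[0,0,0],0],[[-3,-3,61],[0,0,0],0],[[-3,-3,61],[0,0,0],0]]'
```

```text
time_s: 3.65
eef_pos: [0.5586, 0.2693, 0.0988]
orientation: [3.142, 0.0, -0.0]
force: [-0.4, 0.3, 0.5]
grip_width: -0.002
grip_force: 0.0
```

```bash
python3 -m handwheel '[[[0,0,2],[0,0,0],0],[[0,0,3],[0,0,0],0],[[0,0,4],[0,0,0],0],[[0,0,4],[0,0,0],0]]'
```

```text
time_s: 4.15
eef_pos: [0.5586, 0.2693, 0.0948]
orientation: [3.142, 0.0, -0.0]
force: [0.6, 0.3, 1.6]
grip_width: 0.002
grip_force: 0.3
```

```bash
python3 - <<'E'
from h import *
b,d=manip.snapshot("side");t,_=manip.snapshot("top");f=lambda x:cv2.resize(x,(400,400),interpolation=cv2.INTER_CUBIC)
cv2.imwrite("pics/s2.png",np.hstack([f(b[210:310,195:295]),f(t[140:240,190:290])]))
E
```

```text
(no output)
```

View pics/s2.png

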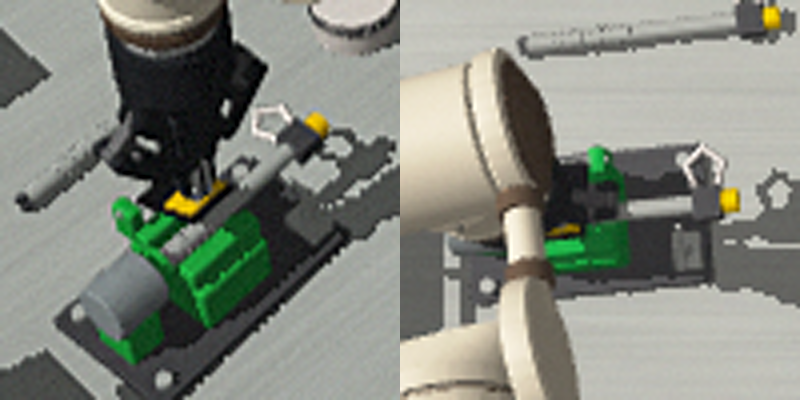

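The side view shows the fingertips on the yellow pad at left-panel (205,190), with the flap nearly level. I'll press on until the force rises.

```bash
python3 -m handwheel '[[[0,0,2],[0,0,0],0],[[0,0,3],[0,0,0],0],[[0,0,3],[0,0,0],0]]'; python3 -m handwheel '[[[0,0,1],[0,0,0],0],[[0,0,2],[0,0,0],0],[[0,0,2],[0,0,0],0]]'
```

```text
time_s: 4.62
eef_pos: [0.5585, 0.2693, 0.0917]
orientation: [3.142, 0.0, -0.0]
force: [-0.7, 0.2, 0.2]
grip_width: 0.002
grip_force: 0.2
time_s: 5.0
eef_pos: [0.5586, 0.2693, 0.0898]
orientation: [3.142, 0.0, -0.0]
force: [-0.0, -0.1, 0.9]
grip_width: -0.002
grip_force: 0.3
```

```bash
python3 - <<'E'
from h import *
b,d=manip.snapshot("side");P=pts("side",d);h=cv2.cvtColor(b,cv2.COLOR_BGR2HSV)
m=cv2.inRange(h,(20,120,90),(35,255,255));w=m*0;w[240:275,225:260]=m[240:275,225:260]
p=P[w>0];print(len(p),np.percentile(p,[5,50,95],axis=0).round(4))
cv2.imwrite("pics/s3.png",cv2.resize(b[225:285,205:285],(800,600),interpolation=cv2.INTER_CUBIC))
E
```

```text
56 [[0.5385 0.2587 0.1005]
 [0.5481 0.2827 0.1072]
 [0.5655 0.2891 0.1163]]
```

View pics/s3.png

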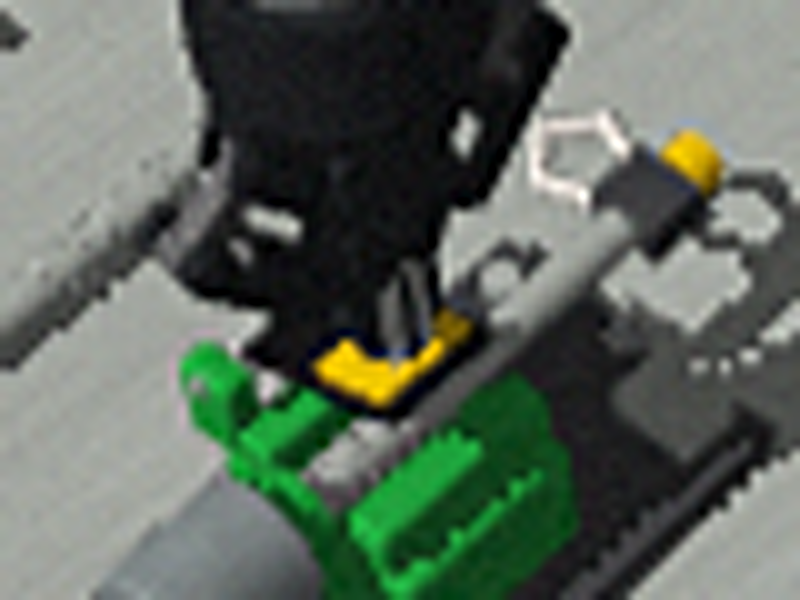

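The picture shows the pad around crop (395,360), still tilted, with the fingertip touching its hinge-side edge at (405,340). I'll check where the fingertip really is against its nominal position.

```bash
python3 - <<'E'
from h import *
b,d=manip.snapshot("side");P=pts("side",d)
c=manip.camera_info("side");K=np.array(c["camera_matrix"]);T=np.array(c["extrinsics"])
def pr(p): q=K@(T[:3,:3].T@(np.array(p)-T[:3,3]));return (q[:2]/q[2]).round(1),((q[:2]/q[2]-[205,225])*10).round(0),q[2].round(3)
e=manip.sense()["eef_pos"];print(e)
for dx in(-.011,.011):
  for dy in(-.0145,0,.0145): print(dx,dy,pr(e+[dx,dy,-.011]))
print("pad level",pr([.553,.266,.089]),"pad half",pr([.558,.267,.107]))
for v in range(248,268,2): print(v,[ (u,P[v,u].round(3).tolist()) for u in (241,244,247)])
print(manip.sense()["force"])
E
```

```text
[0.55858652 0.26926797 0.08979408]
-0.011 -0.0145 (array([251.2, 262.8]), array([462., 378.]), np.float64(1.299))
-0.011 0 (array([247.1, 265.8]), array([421., 408.]), np.float64(1.292))
-0.011 0.0145 (array([242.9, 268.9]), array([379., 439.]), np.float64(1.285))
0.011 -0.0145 (array([246.1, 258.1]), array([411., 331.]), np.float64(1.31))
0.011 0 (array([242. , 261.1]), array([370., 361.]), np.float64(1.303))
0.011 0.0145 (array([237.8, 264.1]), array([328., 391.]), np.float64(1.296))
pad level (array([246.4, 261.8]), array([414., 368.]), np.float64(1.289)) pad half (array([244.3, 257. ]), array([393., 320.]), np.float64(1.278))
248 [(241, [0.54, 0.283, 0.178]), (244, [0.549, 0.269, 0.156]), (247, [0.547, 0.261, 0.151])]
250 [(241, [0.545, 0.281, 0.163]), (244, [0.55, 0.269, 0.147]), (247, [0.544, 0.264, 0.148])]
252 [(241, [0.544, 0.283, 0.157]), (244, [0.549, 0.271, 0.141]), (247, [0.552, 0.26, 0.129])]
254 [(241, [0.545, 0.283, 0.148]), (244, [0.547, 0.273, 0.136]), (247, [0.548, 0.264, 0.127])]
256 [(241, [0.551, 0.281, 0.131]), (244, [0.547, 0.274, 0.128]), (247, [0.545, 0.266, 0.123])]
258 [(241, [0.55, 0.282, 0.125]), (244, [0.549, 0.274, 0.118]), (247, [0.546, 0.266, 0.113])]
260 [(241, [0.548, 0.285, 0.12]), (244, [0.545, 0.277, 0.116]), (247, [0.542, 0.27, 0.111])]
262 [(241, [0.551, 0.284, 0.108]), (244, [0.544, 0.279, 0.11]), (247, [0.538, 0.274, 0.11])]
264 [(241, [0.549, 0.286, 0.102]), (244, [0.54, 0.283, 0.108]), (247, [0.537, 0.275, 0.104])]
266 [(241, [0.546, 0.289, 0.099]), (244, [0.535, 0.286, 0.107]), (247, [0.555, 0.265, 0.066])]
[-0.72527406  0.73389237  0.46365285]
```

```bash
for i in 1 2; do python3 -m handwheel '[[[0,0,2],[0,0,0],0],[[0,0,4],[0,0,0],0]]' | grep -E "eef|force: \["; done
```

```text
eef_pos: [0.5586, 0.2693, 0.0858]
force: [-0.0, -0.1, 1.7]
eef_pos: [0.5586, 0.2693, 0.0817]
force: [-0.3, -0.9, 0.9]
```

```bash
python3 - <<'E'
from h import *
b,d=manip.snapshot("side");P=pts("side",d);h=cv2.cvtColor(b,cv2.COLOR_BGR2HSV)
m=cv2.inRange(h,(20,120,90),(35,255,255));w=m*0;w[240:278,225:260]=m[240:278,225:260]
p=P[w>0];print(len(p),np.percentile(p,[5,50,95],axis=0).round(4))
o=cv2.imread("pics/side0.png")
cv2.imwrite("pics/s4.png",np.hstack([cv2.resize(x[215:290,215:265],(400,600),interpolation=cv2.INTER_CUBIC) for x in (o,b)]))
E
```

```text
65 [[0.5355 0.2571 0.0944]
 [0.546  0.2805 0.0997]
 [0.5641 0.288  0.1049]]
```

View pics/s4.png

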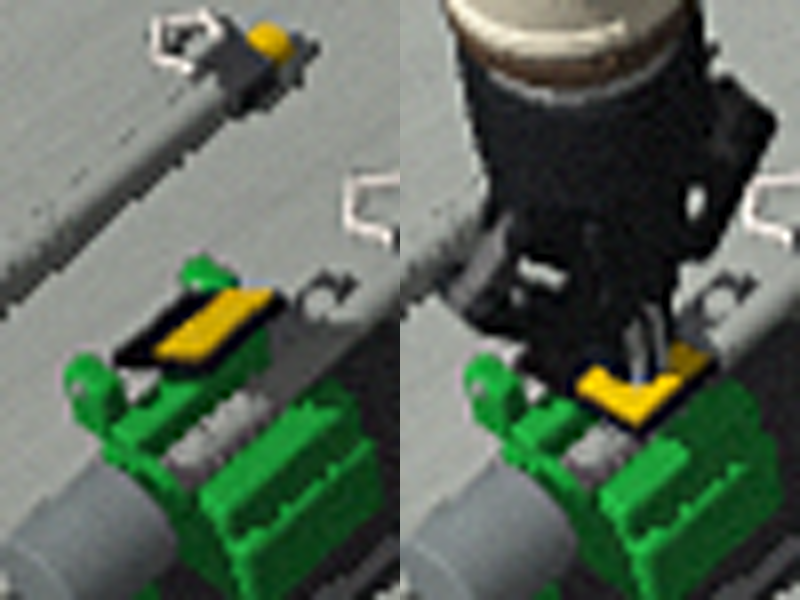

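The pad at right panel (640,400) has moved further down but isn't certainly at its stop, so I'll continue in small steps until the force rises.

```bash
for i in 1 2 3; do python3 -m handwheel '[[[0,0,2],[0,0,0],0],[[0,0,2],[0,0,0],0]]' | grep -E "eef|force: \["; done
```

```text
eef_pos: [0.5586, 0.2693, 0.0796]
force: [0.3, -0.1, 0.3]
eef_pos: [0.5586, 0.2693, 0.0777]
force: [0.1, 0.5, -0.0]
eef_pos: [0.5586, 0.2693, 0.0757]
force: [-0.7, 1.3, 0.9]
```

```bash
python3 - <<'E'
from h import *
b,d=manip.snapshot("side");cv2.imwrite("pics/s5full.png",b);P=pts("side",d)
def yel(b):
    h=cv2.cvtColor(b,cv2.COLOR_BGR2HSV);m=cv2.inRange(h,(20,120,60),(35,255,255));w=m*0;w[240:278,225:262]=m[240:278,225:262];return w
w=yel(b);v,u=np.nonzero(w);print(len(u),"bottom row",v.max(),u[v==v.max()],"left",u.min(),v[u==u.min()],"right",u.max(),v[u==u.max()])
p=P[w>0];print(np.percentile(p,[5,50,95],axis=0).round(4))
A=np.c_[p[:,:2]-p[:,:2].mean(0),np.ones(len(p))];print("plane",np.linalg.lstsq(A,p[:,2],rcond=None)[0])
o=cv2.imread("pics/side0.png");w=yel(o);q=pts("side",np.load("side0.npy"))[w>0];A=np.c_[q[:,:2]-q[:,:2].mean(0),np.ones(len(q))];print("start",np.median(q,0),np.linalg.lstsq(A,q[:,2],rcond=None)[0])
f=[p for p in np.argwhere(d[255:272,236:254]>0)]
print("finger column",[(v,P[v,244].round(3).tolist()) for v in range(250,272,2)])
E
python3 -m handwheel '[[[0,0,2],[0,0,0],0],[[0,0,3],[0,0,0],0],[[0,0,3],[0,0,0],0],[[0,0,3],[0,0,0],0]]'
```

```text
81 bottom row 269 [244 245] left 237 [264] right 253 [261 262]
[[0.5343 0.2558 0.0895]
 [0.5441 0.278  0.0933]
 [0.5617 0.2891 0.0971]]
plane [-1.21005268  0.61033716  0.10629207]
start [0.56062493 0.27538425 0.12041739] [-0.77310986 -0.08418697  0.11872342]
finger column [(250, [0.541, 0.275, 0.161]), (252, [0.546, 0.273, 0.145]), (254, [0.546, 0.274, 0.139]), (256, [0.544, 0.276, 0.133]), (258, [0.546, 0.275, 0.122]), (260, [0.542, 0.279, 0.12]), (262, [0.548, 0.277, 0.103]), (264, [0.551, 0.276, 0.09]), (266, [0.542, 0.283, 0.097]), (268, [0.538, 0.286, 0.095]), (270, [0.534, 0.289, 0.093])]
time_s: 6.95
eef_pos: [0.5587, 0.2693, 0.0728]
orientation: [3.142, -0.0, -0.0]
force: [-1.6, 0.2, -0.2]
grip_width: 0.001
grip_force: 0.0
```

```bash
for i in 1 2 3; do python3 -m handwheel '[[[0,0,2],[0,0,0],0],[[0,0,2],[0,0,0],0]]' | grep -E "eef|force: \["; done; python3 - <<'E'
from h import *
b,d=manip.snapshot("side");P=pts("side",d)
h=cv2.cvtColor(b,cv2.COLOR_BGR2HSV);m=cv2.inRange(h,(20,120,60),(35,255,255));w=m*0;w[240:278,225:262]=m[240:278,225:262]
v,u=np.nonzero(w);print(len(u),v.max());print(np.percentile(P[w>0],[5,50,95],axis=0).round(4))
E
```

```text
eef_pos: [0.5586, 0.2693, 0.0707]
force: [0.3, -0.0, 0.2]
eef_pos: [0.5587, 0.2693, 0.0704]
force: [-4.7, -1.0, 9.8]
eef_pos: [0.5588, 0.2694, 0.0702]
force: [-9.0, -3.8, 19.6]
87 271
[[0.5337 0.2556 0.0836]
 [0.5438 0.2784 0.0879]
 [0.5602 0.2891 0.0911]]
```

The stop is reached, at 20 N with the pad at z ≈ 0.088. I'll retract, check that the flap stayed down, and measure the real fingertip offset.

```bash
python3 -m handwheel '[[[0,0,-10],[0,0,0],0],[[0,0,-30],[0,0,0],0],[[0,0,-60],[0,0,0],0],[[0,0,-90],[0,0,0],0],[[0,0,-110],[0,0,0],0],[[0,0,-110],[0,0,0],0]]'
python3 - <<'E'
from h import *
b,d=manip.snapshot("side")
h=cv2.cvtColor(b,cv2.COLOR_BGR2HSV);m=cv2.inRange(h,(20,120,60),(35,255,255));w=m*0;w[240:278,225:262]=m[240:278,225:262]
P=pts("side",d);v,u=np.nonzero(w);print(len(u),v.max(),u.mean(),v.mean());print(np.percentile(P[w>0],[5,50,95],axis=0).round(4))
c=manip.camera_info("side");K=np.array(c["camera_matrix"]);T=np.array(c["extrinsics"]);e=manip.sense()["eef_pos"];print(e)
for dz in(0.018,0,-.011):
    q=K@(T[:3,:3].T@(e+[0,0,dz]-T[:3,3]));uv=q[:2]/q[2];print(dz,uv, (uv-[205,205])*8);cv2.circle(b,tuple(np.rint(uv).astype(int)),0,(0,0,255),-1)
cv2.imwrite("pics/s6.png",cv2.resize(b[205:280,205:285],(640,600),interpolation=cv2.INTER_NEAREST))
E
```

```text
time_s: 8.5
eef_pos: [0.5599, 0.2696, 0.1791]
orientation: [-3.141, -0.004, -0.0]
force: [-0.1, -0.3, 0.1]
grip_width: 0.002
grip_force: 0.0
136 271 245.81617647058823 263.9264705882353
[[0.5345 0.2552 0.0838]
 [0.5484 0.2713 0.088 ]
 [0.5636 0.2872 0.0921]]
[0.55885643 0.26933886 0.17718401]
0.018 [239.93005938 236.69129693] [279.44047508 253.53037541]
0 [240.66636427 241.06721098] [285.33091417 288.53768783]
-0.011 [241.10856864 243.69526402] [288.86854909 309.56211215]
```

View pics/s6.png

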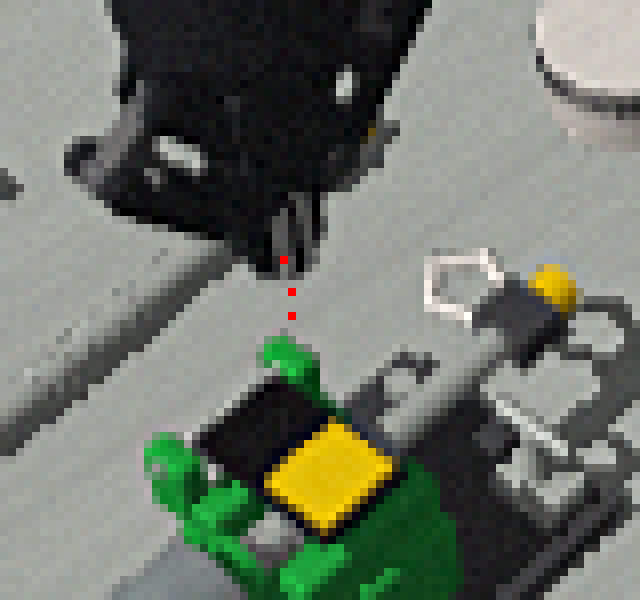

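The flap lies flat (pad at crop (330,475), z ≈ 0.088). The real fingertips sit at about (288,272), roughly 18 mm above the reported TCP rather than 11 mm below it, so contacts must be felt. Now on to the rocker.

```bash
python3 -m handwheel '[[[-8,28,0],[0,0,0],0],[[-22,80,0],[0,0,0],0],[[-38,135,0],[0,0,0],0],[[-53,190,0],[0,0,0],0],[[-69,245,0],[0,0,0],0],[[-84,300,0],[0,0,0],0],[[-100,355,0],[0,0,0],0],[[-115,410,0],[0,0,0],0],[[-130,460,0],[0,0,0],0],[[-139,490,0],[0,0,0],0],[[-140,498,0],[0,0,0],0],[[-140,498,0],[0,0,0],0]]'; python3 -m handwheel '[[[0,0,30],[0,0,0],0],[[0,0,60],[0,0,0],0],[[0,0,90],[0,0,0],0],[[0,0,90],[0,0,0],0]]'
python3 - <<'E'
from h import *
b,d=manip.snapshot("side");t,td=manip.snapshot("top");f=lambda x:cv2.resize(x,(400,400),interpolation=cv2.INTER_CUBIC)
cv2.imwrite("pics/s7.png",np.hstack([f(b[150:250,340:440]),f(t[190:270,360:440])]))
print(shift([.4190,-.2284,.08]))
E
```

```text
time_s: 10.05
eef_pos: [0.4182, -0.228, 0.1759]
orientation: [-3.14, 0.001, -0.001]
force: [0.4, -0.1, 0.2]
grip_width: -0.003
grip_force: 0.0
time_s: 10.55
eef_pos: [0.4171, -0.2256, 0.0844]
orientation: [-3.137, 0.005, 0.002]
force: [-0.1, 0.3, -0.4]
grip_width: 0.002
grip_force: 0.0
[-0.1  0.4  7.5]
```

View pics/s7.png

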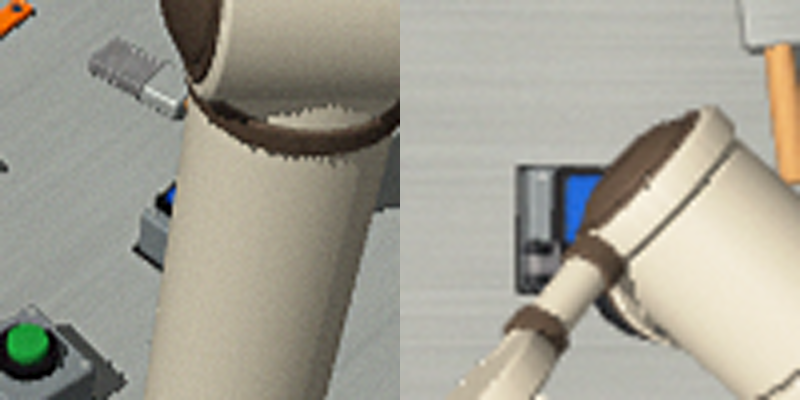

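Here the arm hides the fingertips in both views, at left panel (260,200) and right panel (600,250). I'll press by feel, in small steps.

```bash
python3 -m handwheel '[[[0,0,8],[0,0,0],0],[[0,0,14],[0,0,0],0],[[0,0,18],[0,0,0],0],[[0,0,20],[0,0,0],0]]'| grep -E "eef|force: \["; for i in 1 2 3; do python3 -m handwheel '[[[0,0,3],[0,0,0],0],[[0,0,4],[0,0,0],0]]' | grep -E "eef|force: \["; done
```

```text
eef_pos: [0.4184, -0.2286, 0.0667]
force: [0.2, -0.3, -0.3]
eef_pos: [0.4185, -0.2286, 0.0627]
force: [0.9, 0.4, 0.5]
eef_pos: [0.4185, -0.2286, 0.0587]
force: [-0.8, 0.1, -0.3]
eef_pos: [0.4184, -0.2285, 0.0546]
force: [0.5, -0.9, -0.2]
```

```bash
for i in 1 2 3 4 5; do python3 -m handwheel '[[[0,0,2],[0,0,0],0],[[0,0,3],[0,0,0],0]]' | grep -E "eef|force: \["; done
```

```text
eef_pos: [0.4185, -0.2286, 0.0518]
force: [0.6, 0.1, -0.7]
eef_pos: [0.4185, -0.2287, 0.0489]
force: [-1.0, 0.8, 2.6]
eef_pos: [0.4185, -0.2288, 0.046]
force: [-1.0, -0.2, 2.9]
eef_pos: [0.4184, -0.2287, 0.0428]
force: [-2.5, 0.3, 3.5]
eef_pos: [0.4185, -0.2288, 0.0405]
force: [-6.6, 2.0, 15.1]
```

The rocker moved about 8 mm and hit its stop at 15 N. I'll retract, move toward the green button, and check the rocker on the way.

```bash
python3 -m handwheel '[[[0,0,0],[0,0,0],0],[[0,0,-15],[0,0,0],0],[[0,0,-50],[0,0,0],0],[[0,0,-75],[0,0,0],0],[[6,-40,-75],[0,0,0],0],[[12,-90,-75],[0,0,0],0],[[18,-140,-75],[0,0,0],0],[[24,-185,-75],[0,0,0],0],[[24,-205,-75],[0,0,0],0],[[24,-211,-75],[0,0,0],0],[[24,-211,-75],[0,0,0],0]]'
python3 - <<'E'
from h import *
t,d=manip.snapshot("top");cv2.imwrite("pics/t8.png",cv2.resize(t[175:275,270:430],(800,500),interpolation=cv2.INTER_CUBIC));P=pts("top",d)
print("rocker z profile",P[224:250:2,398:401].mean(1).round(4).tolist());print(shift([.443,-.0178,.06]))
E
```

```text
time_s: 14.52
eef_pos: [0.4428, -0.0179, 0.1152]
orientation: [3.141, -0.001, 0.0]
force: [1.0, -0.7, -0.6]
grip_width: 0.002
grip_force: 0.0
rocker z profile [[0.4736, -0.231, 0.0501], [0.4672, -0.2285, 0.064], [0.4614, -0.2287, 0.0624], [0.4555, -0.2288, 0.0609], [0.4496, -0.2289, 0.0597], [0.4437, -0.229, 0.0585], [0.4378, -0.2293, 0.0561], [0.4319, -0.2291, 0.0565], [0.426, -0.2289, 0.0571], [0.4201, -0.2284, 0.0591], [0.4141, -0.2287, 0.0566], [0.4082, -0.2293, 0.0529], [0.4022, -0.2299, 0.0486]]
[ 0.2 -0.5 55.2]
```

View pics/t8.png

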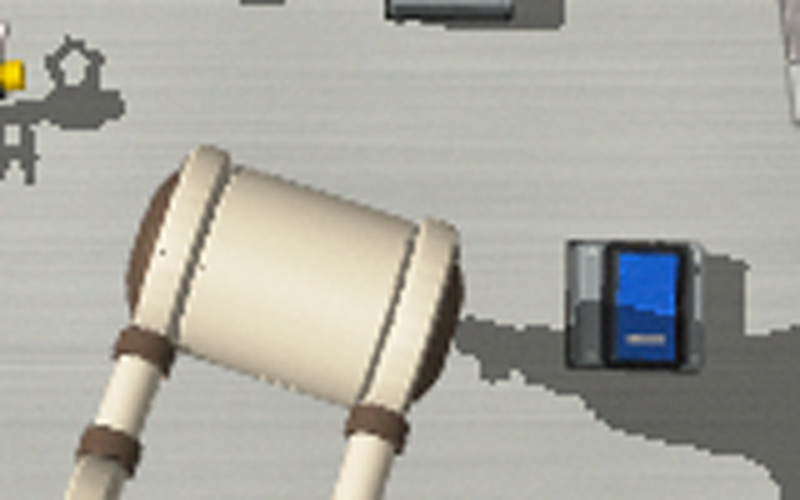

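The rocker is on: the striped face at crop (645,340) is level at z ≈ 0.057 and the far end is raised. Now the green button.

```bash
python3 -m handwheel '[[[0,0,20],[0,0,0],0],[[0,0,40],[0,0,0],0],[[0,0,55],[0,0,0],0],[[0,0,60],[0,0,0],0],[[0,0,61],[0,0,0],0]]'| grep -E "eef|force: \["; for i in 1 2 3; do python3 -m handwheel '[[[0,0,2],[0,0,0],0],[[0,0,3],[0,0,0],0]]' | grep -E "eef|force: \["; done
```

```text
eef_pos: [0.4428, -0.018, 0.054]
force: [0.3, 0.8, -0.2]
eef_pos: [0.443, -0.0178, 0.0513]
force: [-0.2, 0.3, -0.2]
eef_pos: [0.443, -0.0178, 0.0482]
force: [0.2, -0.1, 2.9]
eef_pos: [0.443, -0.0178, 0.0452]
force: [0.2, 0.4, 4.9]
```

Contact came near 0.050. I'll press 2 mm more, hold about a second, then release.

```bash
python3 -m handwheel '[[[0,0,1],[0,0,0],0],[[0,0,2],[0,0,0],0],[[0,0,2],[0,0,0],0]]'
```

```text
time_s: 16.32
eef_pos: [0.4431, -0.0178, 0.0444]
orientation: [3.141, -0.0, 0.0]
force: [-5.4, 2.2, 15.9]
grip_width: 0.002
grip_force: 8.4
```

At its stop (16 N). Holding, then releasing and retracting.

```bash
python3 -m handwheel '[[[0,0,0],[0,0,0],0],[[0,0,0],[0,0,0],0],[[0,0,0],[0,0,0],0],[[0,0,0],[0,0,0],0],[[0,0,0],[0,0,0],0],[[0,0,0],[0,0,0],0],[[0,0,0],[0,0,0],0],[[0,0,0],[0,0,0],0]]'; python3 -m handwheel '[[[0,0,-10],[0,0,0],0],[[0,0,-35],[0,0,0],0],[[0,0,-75],[0,0,0],0],[[0,0,-115],[0,0,0],0],[[0,0,-150],[0,0,0],0],[[0,30,-160],[0,0,0],0],[[0,80,-160],[0,0,0],0],[[0,120,-160],[0,0,0],0],[[0,130,-160],[0,0,0],0],[[0,130,-160],[0,0,0],0],[[0,130,-160],[0,0,0],0],[[0,130,-160],[0,0,0],0]]'
python3 - <<'E'
from h import *
t,td=manip.snapshot("top");P=pts("top",td);s,sd=manip.snapshot("side");S=pts("side",sd)
h=cv2.cvtColor(t,cv2.COLOR_BGR2HSV);m=cv2.inRange(h,(45,120,60),(80,255,255));w=m*0;w[215:255,310:346]=m[215:255,310:346]
print("green",w.astype(bool).sum(),np.median(P[w>0],0) if w.any() else "hidden")
h=cv2.cvtColor(s,cv2.COLOR_BGR2HSV);m=cv2.inRange(h,(20,120,60),(35,255,255));w=m*0;w[240:278,225:262]=m[240:278,225:262];print("flap pad",np.median(S[w>0],0))
o=cv2.imread("pics/top0.png")
for n,(a,b,c,d) in {"screw":(215,130,292,158),"tin":(300,147,330,175),"carab":(303,116,345,140),"nut":(363,132,438,150),"mug":(165,250,215,285),"red":(345,148,378,180),"brush":(422,165,447,230)}.items(): print(n,np.abs(o[b:d,a:c].astype(int)-t[b:d,a:c]).mean().round(1))
E
```

```text
time_s: 17.32
eef_pos: [0.4431, -0.0178, 0.0444]
orientation: [3.141, -0.0, 0.0]
force: [-4.6, 1.7, 16.3]
grip_width: -0.002
grip_force: 8.3
time_s: 18.82
eef_pos: [0.4426, -0.1466, 0.2028]
orientation: [-3.141, 0.0, 0.001]
force: [0.1, 0.2, -0.9]
grip_width: -0.001
grip_force: 0.0
green 93 [ 0.44340144 -0.01785179  0.06537202]
flap pad [0.5496811  0.27267228 0.08797009]
screw 2.0
tin 1.7
carab 2.0
nut 1.9
mug 1.9
red 2.2
brush 3.6
```

The green button is out again, the flap is down, and the loose things haven't moved. Handing in.

```bash
python3 -c "
from workcell import manip
print(manip.job_done())"
```

```text
the job is handed in; nothing more can be done
None
```

I pushed the flap down flat, switched the rocker on, held the green button fully down for about 1.1 s and let it go, then handed the job in at about 19 s of the 58 s allowed. The hand-in call returned no verdict. My last measurements showed the flap down, the green button out and the loose things unmoved; the rocker read as on just before I pressed the button.

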